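# Wedge a drawing die tight in its stand

### The arm

A 6-joint arm with a two-finger parallel gripper is mounted at the origin on the work surface. World frame = base frame: x ahead of the robot, y to its left, z up, the work surface at z = 0. Lengths are in mm, angles in rad, forces in N, time in s.
With the tool pointing down it reaches from about 275 to 1000 mm from the base axis. Payload 8.4 kg.
Tool frame: the origin (TCP) lies between the finger pads; the fingertips stand r.tips_ahead ahead of it and the grasp point (between the pads) lies 6 mm ahead of it (r.tips_ahead is the distance from the TCP to the fingertips, in mm); z points along the fingers, y is the line along which they close (so a half turn about z gives the same grasp; the last joint's range is limited). The gripper opens to 85 mm and grips with 20 to 120 N. Pads are 22 mm wide; open, the fingers measure 114 mm over their backs; the gripper's body (76 mm by 85 mm) begins 54 mm behind the grasp point. The pads swing forward as they close: fully open they stand 13 mm farther back than shut.
Start: joints at [1.343, 0.353, 1.633, -0, 1.155, -0.002], TCP at [139.927, 609.138, 256.281] pointing down, gripper open.
Joint ranges: [-2.63, 2.63], [-0.92, 2.1], [0.06, 2.66], [-1.3, 4.44], [0, 2.69], [-3.02, 3.02]. Speed limits (rad/s): [2.22, 2.22, 2.79, 3.14, 3.14, 3.14].

### API

Orientations are given as [roll, pitch, yaw] about the fixed x, y, z axes, in that order (R = Rz(yaw) Ry(pitch) Rx(roll)).
In Python, from rig import r gives the robot as it stands.
- The arm moves only by the tool carry_out, never from a script. Its arguments are lists of equal length, an entry for each row: "delta_pos": the shift along the tool's x, y, z in m, a list of three; "rot": the turn, a rotation vector about the tool's x, y, z in degrees, a list of three. A call has 1 to 8 rows; each row is the pose to reach, as a shift and turn from the pose commanded when the call began, along the tool's axes at that moment; what a row does not reach only later rows make up. A row lasts 1/8 s, in which the tool goes at most 62.5 mm and 10.7 degrees, less where a joint would pass 70% of its speed; a pose out of reach is approached as far as the arm can. A call with a gripper value outside its range is refused whole. "claw" is the finger opening in m, from 0 to 0.0854, set as the call begins (left out, the last holds). The fingers move at their own pace and stop on an object; "grip_force" is the grip in N (left out, the last holds). Time passes only in rows, so rows that repeat a pose let the fingers close. It gives the time, the measured TCP pose, the force, the opening and the grip force at its end, in the units of the state.
- r.sense(): the state, without advancing time (a new reading comes with each control period).
- r.grab_frame(name): name is "scene" or "top" or "wrist"; returns the picture (400x640x3 uint8, blue, green, red); there is no depth.
- r.camera_info(name): a dict with "fx", "fy", "cx", "cy" (pixels), "distortion" ([k1, k2, p1, p2, k3] as OpenCV has them; the pictures are not rectified), "pose" (4x4, takes a point from camera to world coordinates); the wrist camera has in their place "hand_eye" (4x4, takes a point from camera to tool coordinates, whose origin is the TCP and whose axes are the flange's). Camera axes: x right, y down, z forward; pixel columns grow to the right and rows downward; lengths in mm; the calibration is good to about 2 mm. A picture is of the moment at which its call begins: read the wrist's pose just before it. camera_info takes no time and is no camera call.
- r.sign_off(): hands the job in; it is judged then, once.
Trained networks look in the newest picture that a camera, given by its name, has taken for a name from the list of things; names that differ only in an ending like _2 or _b are one class to them, and where a whole thing is asked for, a point or a joint stands for the part that bears it (a point fixed in the world has none). Each returns a list of dicts, best first, with "p" (0 to 1); they miss things now and then, are a little off and sometimes report something else, mostly with a low value. They report only what shows in the picture. A call takes as long as a camera call. They do not tell look-alikes from the thing itself.
- r.recognise(thing, camera): "box" ([left, top, right, bottom] in pixels, round what is visible of it).
- r.cut_out(thing, camera): "mask" (400x640 bool, what is visible of it) and "box" ([left, top, right, bottom] in pixels, round what is visible of it).
The state is a dict: "clock": time; "qpos": joint angles; "qvel": joint speeds; "joint_efforts": joint torques, N m; "eef_pos": TCP position; "tcp_rot": TCP orientation; "contact_force": force on the tool from outside, world axes, zero at the start; "wrist_torque": the same for the moment, N m; "opening": opening from 0.0 (shut) to 1.0 (fully open); "grasp_force": force on a finger pad.
Only numpy, scipy, OpenCV 4.12 (cv2) and the standard library are available. Lean on these libraries where they do the work, as an engineer would, in place of code of your own. Each camera call takes 0.05 s, during which the arm holds its last target. There are 200 camera calls.

### The job

The wire drawing die sits loose in its stand. Stand the wedge in the open slot beside it, thin end down and sloping face to the sloping jaw, let go, then tap it down with the brass bar until the die is pushed against its side stop and the wedge is locked tight, using light taps that cannot crack the die. Put the bar back upright in its cup and leave everything else where it is.

Things in the scene. Friction and masses are not known exactly. Their poses are not given: they have to be found in the camera images.
- die_stand: Low stand bolted to the deck, base plate 130 (x) x 150 (y) x 18 mm; origin under its centre, x along the wire line, z up. The loose die block stands on the base plate between a side stop on the -y side (its position, set by a screw, varies by 4.4 mm and is not measured) and a steel jaw on the +y side. End block behind the stop 64 mm high; guide rollers at x = -52 and 52, 41 mm high.
- slot_mouth (a point): Middle of the mouth of the wedge slot, between die block and jaw, level with the die block's top: 27.5 mm to +y of the stand's origin, 68 mm above the deck; axes as the stand's. The mouth is 10 mm wide in y, open along x for 50 mm; the slot narrows to 1.7 mm at the base plate, 50 mm below, where a window 36 mm long in x lets the wedge pass. The tight depth varies by 26 mm with the stop.
- jaw_top (a point): Middle of the flat top of the jaw, 76 mm above the deck, 52 mm to +y of the stand's origin; axes as the stand's. The jaw is a fixed steel block 50 mm long in x; its inner face (towards -y) slopes 1 : 6 away from the die block towards the top.
- die_block_center (a point): Centre of the die block in the stand, a loose hardened steel block 50 (x) x 44 (y) x 50 mm (0.65 kg) with the round die in its end faces, z up; at the start in the middle of the stand (y = 0). It can slide 0 to 4.6 mm to -y before it meets the side stop.
- wedge_grip (a point): Grip point of the wedge: plain aluminium, 85 mm tall, 24 mm wide in x between parallel sides (grip these), 5 mm thick at the thin lower end, 19 mm at the top, 0.07 kg. The point is 66 mm above the thin end, midway between the sides. z points from thin to thick end; the flat upright face looks to -y (goes against the die block), the sloping face (1 : 6) to +y (goes against the jaw).
- wedge_tip (a point): Middle of the wedge's thin lower end (24 x 5 mm): 66 mm below wedge_grip and 4 mm to its -y; axes as the wedge's. At the start it stands in the rest's pocket, 6 mm above the deck. Let down gently into the slot, the wedge comes to stand loose by itself with this end about 20 mm above the base plate.
- wedge_top (a point): Middle of the wedge's flat top (24 x 19 mm), struck with the bar: 19 mm above wedge_grip, 2 mm to its +y. While the die can still slide, the wedge moves down at 2 to 5 N; once the die is on its stop it stiffens within 1 to 2 mm. It is tight when taps of about 18 N no longer move it, and stays so when left. A blow or push of over 40 N cracks the die.
- wedge_rest: Grey plastic block 70 x 60 x 30 mm, fixed, in whose pocket (24 mm deep) the wedge stands at the start. Origin under its centre.
- bar_center (a point): Centre of the tapping bar: a plain brass rod, 22 mm in diameter, 130 mm long, 0.42 kg, z along it (up). It starts standing in its cup, its lower end 8 mm above the deck and its top at 138 mm; its lower end strikes the wedge.
- bar_cup: Grey plastic block 66 x 66 x 36 mm, fixed, with a round hole of 27 mm, 28 mm deep with a chamfered mouth, for the bar. Origin under its centre, hole on its axis.
- spare_die_center (a point): Spare die block of the same make (50 x 44 x 50 mm) standing on the deck, centre; not to be moved.
- full_spool: Spool of gold wire, 80 mm in diameter, 75 mm high, standing on its flange; origin under its centre; not to be moved.
- wash_bottle: White plastic bottle, 68 mm in diameter, 170 mm high; origin under its centre; not to be moved.
- spanner: Spanner lying on the deck, 150 mm long; origin at its middle; not to be moved.
- steel_pot: Open steel pot, 140 mm in diameter, 85 mm high; origin under its centre; not to be moved.
- bare_flange: Aluminium ring lying flat, 64 mm in diameter, 12 mm high; origin under its centre; not to be moved.
Things that resemble listed ones, but are neither listed nor needed, are in the scene too. What is shaped like the part that bears die_block_center but blue is not meant.

How it is judged:
By the outcome, as a careful person would: the job done as asked, in the order asked, and still so for the second after the job is handed in, with the robot touching nothing.
It also fails if it takes over 67 s, if anything falls off the work surface, if the arm or the gripper's body presses on something with over 40 N, if the wrist force passes 120 N, or if a joint passes its speed limit or range.

## Working session

There is one attempt and no reset: what is moved stays moved. The work goes in short steps, Python scripts to look and compute and a tool call to move; the robot and the scene stay as the last step left them, time stands still between calls to the robot, and variables do not carry over. Pictures are saved under pics/ and viewed, at most 10 in all, crops included, and the job is handed in when it is done.

Besides the shell and the picture viewer there is one more tool, called after "Request:" as a command line: name --argument value ..., lists and objects as JSON in quotes. carry_out: Moves the arm, as the interface text tells. Its arguments: {"type":"object","properties":{"delta_pos":{"type":"array","items":{"type":"array","items":{"type":"number"}}},"rot":{"type":"array","items":{"type":"array","items":{"type":"number"}}},"claw":{"type":"number"},"grip_force":{"type":"number"}},"required":["delta_pos","rot"]}

```bash
mkdir -p pics; ls; python3 - <<'E'
from rig import r
import cv2,numpy as np
print(r.sense()); print(r.tips_ahead)
a=r.grab_frame("scene"); b=r.grab_frame("top")
cv2.imwrite("pics/scene.png",a); cv2.imwrite("pics/top.png",b)
for c in("scene","top","wrist"):
    print(c,r.camera_info(c))
for t in ["die_stand","die_block_center","wedge_grip","wedge_rest","bar_center","bar_cup"]:
    for c in("scene","top"):
        print(t,c,[(np.round(d["box"]).astype(int).tolist(),round(d["p"],2)) for d in r.recognise(t,c)])
E
```

```text
pics
{'clock': 0.0, 'qpos': array([ 1.34257010e+00,  3.53617249e-01,  1.63414340e+00,  1.09751492e-06,
        1.15520345e+00, -2.39980029e-03]), 'qvel': array([-2.45179666e-03,  6.07548931e-05, -7.98611583e-04, -2.01876236e-03,
        1.86726848e-04, -8.43841947e-04]), 'joint_efforts': array([ 2.10513746e-03, -6.05243683e+01, -3.42061722e+01,  1.42768804e-04,
        9.42763902e-03, -1.89145629e-05]), 'eef_pos': array([139.84343492, 608.69590419, 255.57699396]), 'tcp_rot': array([-3.14022122e+00, -4.29465605e-06,  2.91576578e+00]), 'contact_force': array([-0.32760201,  0.17886573, -0.28900474]), 'wrist_torque': array([0.03504284, 0.01168926, 0.04875322]), 'grasp_force': 0.0, 'opening': 1.0005797295355476}
25.0
scene {'fx': 396.7060694748993, 'fy': 396.7060694748993, 'cx': 321.37085766386446, 'cy': 196.2980025317388, 'distortion': array([-0.06039974,  0.        ,  0.        ,  0.        ,  0.        ]), 'pose': array([[-7.42081084e-01,  4.53082923e-01, -4.93995476e-01,
         1.03192634e+03],
       [ 6.70144601e-01,  5.17848027e-01, -5.31732672e-01,
         4.15985959e+02],
    
[... 1337 characters left out ...]
, 246], 0.57), ([444, 170, 471, 202], 0.41)]
die_block_center scene [([340, 230, 371, 266], 0.91), ([374, 204, 404, 235], 0.89), ([280, 216, 306, 242], 0.86), ([315, 195, 330, 218], 0.56)]
die_block_center top [([253, 196, 280, 226], 0.82), ([328, 168, 353, 193], 0.67), ([328, 210, 359, 239], 0.6), ([264, 258, 286, 282], 0.56), ([445, 172, 475, 203], 0.25)]
wedge_grip scene [([299, 158, 313, 181], 0.75)]
wedge_grip top []
wedge_rest scene [([285, 169, 323, 197], 0.75)]
wedge_rest top [([384, 224, 412, 255], 0.7)]
bar_center scene [([438, 231, 462, 270], 0.84)]
bar_center top [([173, 256, 202, 270], 0.49)]
bar_cup scene [([420, 251, 465, 290], 0.94)]
bar_cup top [([179, 246, 221, 280], 0.56)]
```

```bash
python3 - <<'E'
import cv2
a=cv2.imread("pics/scene.png")[120:320,220:500]; b=cv2.imread("pics/top.png")[140:300,150:490]
cv2.imwrite("pics/sc.png",cv2.resize(a,None,fx=2.8,fy=2.8,interpolation=2)); cv2.imwrite("pics/tc.png",cv2.resize(b,None,fx=2.3,fy=2.3,interpolation=2))
E
```

```text
(no output)
```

View pics/sc.png

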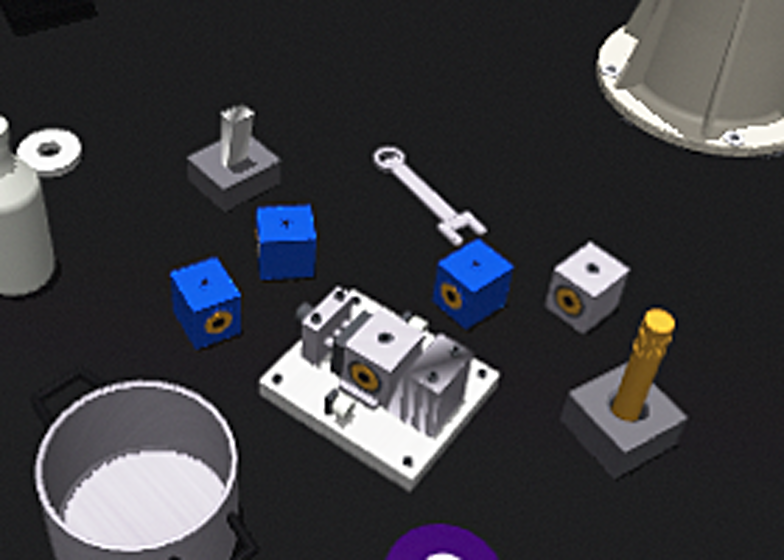

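View pics/tc.png

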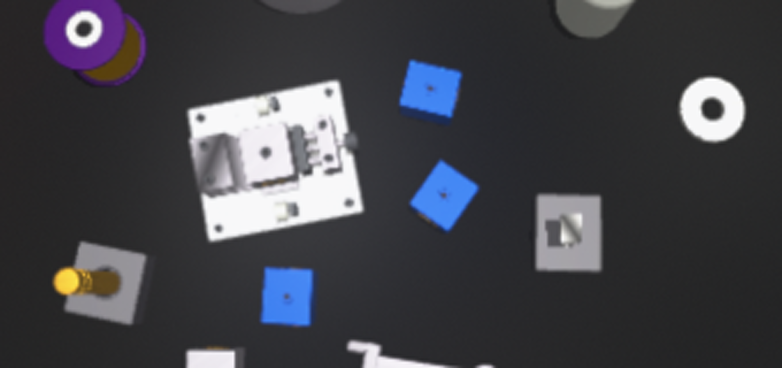

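The scene picture shows the stand at px (355,258), wedge in its rest (304,175), bar in its cup (450,262), the real spare die at (389,219) and three blue look-alikes (322,207), (293,228), (389,221 left one). The top picture shows the jaw on the left (+y) side of the stand, and the grey-topped die at (266,206).

```bash
cat > h.py <<'E'
from rig import r
import cv2,numpy as np
from scipy.spatial.transform import Rotation as R
from scipy.optimize import least_squares
np.set_printoptions(precision=2,suppress=True)
def tool():
    s=r.sense(); T=np.eye(4); T[:3,:3]=R.from_euler('xyz',s["tcp_rot"]).as_matrix(); T[:3,3]=s["eef_pos"]; return T
def cam(n,T=None):
    c=r.camera_info(n); K=np.array([[c["fx"],0,c["cx"]],[0,c["fy"],c["cy"]],[0,0,1]])
    P=c["pose"] if "pose" in c else (tool() if T is None else T)@c["hand_eye"]
    return K,c["distortion"],P
def onplane(uv,z,C):
    K,D,P=C; p=cv2.undistortPoints(np.array(uv,float).reshape(-1,1,2),K,D)[:,0]
    d=np.c_[p,np.ones(len(p))]@P[:3,:3].T; o=P[:3,3]
    return o+d*((z-o[2])/d[:,2])[:,None]
def proj(X,C):
    K,D,P=C; I=np.linalg.inv(P)
    return cv2.projectPoints(np.array(X,float).reshape(-1,1,3),cv2.Rodrigues(I[:3,:3])[0],I[:3,3],K,D)[0][:,0]
E
python3 - <<'E'
from h import *
C=cam("top")
f=lambda l:[(x/2.3+150,y/2.3+140) for x,y in l]
q=onplane(f([(190,108),(338,80),(362,212),(210,241)]),18,C); print("plate",q,q.mean(0)); 
for a,b in((0,1),(1,2),(2,3),(3,0)): d=q[b]-q[a]; print(np.hypot(*d[:2]),np.degrees(np.arctan2(d[1],d[0])))
q=onplane(f([(536,195),(601,195),(602,271),(536,270)]),30,C); print("rest",q,q.mean(0))
q=onplane(f([(81,242),(147,256),(132,325),(65,310)]),36,C); print("cup",q,q.mean(0))
print("bartop",onplane(f([(68,281)]),138,C))
print(tool())
E
```

```text
plate [[638.4  137.15  18.  ]
 [662.09  -9.34  18.  ]
 [532.05 -30.57  18.  ]
 [507.52 116.44  18.  ]] [585.01  53.42  18.  ]
148.40216409590548 -80.81469765889246
131.7575264937504 -170.72774661166628
149.04369324001686 99.47585151197472
132.51390737598282 8.995203736674126
rest [[ 542.86 -196.14   30.  ]
 [ 541.14 -257.71   30.  ]
 [ 469.76 -254.89   30.  ]
 [ 472.46 -193.08   30.  ]] [ 506.55 -225.45   30.  ]
cup [[507.84 237.54  36.  ]
 [493.48 172.95  36.  ]
 [429.1  186.74  36.  ]
 [443.75 251.96  36.  ]] [468.54 212.3   36.  ]
bartop [[469.24 211.84 138.  ]]
[[ -0.97   0.22   0.   139.92]
 [  0.22   0.97   0.   609.14]
 [  0.     0.    -1.   256.32]
 [  0.     0.     0.     1.  ]]
```

```bash
cat >> h.py <<'E'
def plan(xyz,psi,n,T=None):
    "last row (m, deg) to bring the tool, pointing down, to xyz/psi(deg); the rest are fractions"
    T=tool() if T is None else T
    d=T[:3,:3].T@(np.array(xyz,float)-T[:3,3])/1000
    G=R.from_euler('xyz',[180,0,psi],degrees=True)
    w=(R.from_matrix(T[:3,:3]).inv()*G).as_rotvec(degrees=True)
    print("T",T[:3,3],R.from_matrix(T[:3,:3]).as_euler('xyz',degrees=True)); print("dist",np.linalg.norm(d),"end",np.round(d,4),np.round(w,2))
    for k in range(1,n+1): print(np.round(d*k/n,4).tolist(),np.round(w*k/n,2).tolist())
E
python3 -c "
from h import *
plan((580,60,260),99,11)"
```

```text
T [139.92 609.14 256.32] [180.    -0.   167.06]
dist 0.7037304124513462 end [-0.55 -0.44 -0.  ] [ 0.   -0.   68.06]
[-0.0502, -0.0397, -0.0003] [0.0, -0.0, 6.19]
[-0.1003, -0.0794, -0.0007] [0.0, -0.0, 12.37]
[-0.1505, -0.1191, -0.001] [0.0, -0.0, 18.56]
[-0.2007, -0.1588, -0.0014] [0.0, -0.0, 24.75]
[-0.2508, -0.1985, -0.0017] [0.0, -0.0, 30.94]
[-0.301, -0.2382, -0.002] [0.0, -0.0, 37.12]
[-0.3512, -0.2779, -0.0024] [0.0, -0.0, 43.31]
[-0.4013, -0.3176, -0.0027] [0.0, -0.0, 49.5]
[-0.4515, -0.3573, -0.003] [0.0, -0.0, 55.69]
[-0.5017, -0.397, -0.0034] [0.0, -0.0, 61.87]
[-0.5519, -0.4367, -0.0037] [0.0, -0.0, 68.06]
```

Request:
carry_out --delta_pos '[[-0.045, -0.036, 0], [-0.09, -0.072, 0], [-0.135, -0.108, 0], [-0.18, -0.144, 0], [-0.225, -0.18, 0], [-0.27, -0.216, 0], [-0.31, -0.248, 0], [-0.345, -0.276, 0]]' --rot '[[0, 0, 8.5], [0, 0, 17], [0, 0, 25.5], [0, 0, 34], [0, 0, 42.5], [0, 0, 51], [0, 0, 59.5], [0, 0, 68]]'

```text
clock: 1.7
eef_pos: [415.5, 261.3, 256.6]
tcp_rot: [3.141, -0.0, 1.723]
contact_force: [0.3, -0.4, 0.2]
opening: 0.997
grasp_force: 0.0
```

```bash
python3 -c "
from h import *
plan((580,60,255),99,5)"
```

```text
T [415.46 261.33 256.6 ] [179.96  -0.02  98.75]
dist 0.2600227284327177 end [-0.22  0.13  0.  ] [ 0.04 -0.02 -0.25]
[-0.0448, 0.0264, 0.0003] [0.01, -0.0, -0.05]
[-0.0896, 0.0528, 0.0007] [0.02, -0.01, -0.1]
[-0.1344, 0.0792, 0.001] [0.03, -0.01, -0.15]
[-0.1792, 0.1056, 0.0013] [0.03, -0.01, -0.2]
[-0.224, 0.132, 0.0016] [0.04, -0.02, -0.25]
```

Request:
carry_out --delta_pos '[[-0.045, 0.026, 0], [-0.09, 0.053, 0], [-0.135, 0.079, 0], [-0.18, 0.106, 0], [-0.21, 0.124, 0], [-0.224, 0.132, 0], [-0.224, 0.132, 0]]' --rot '[[0, 0, 0], [0, 0, 0], [0, 0, 0], [0, 0, 0], [0, 0, 0], [0, 0, 0], [0, 0, 0]]'

```text
clock: 2.58
eef_pos: [580.0, 62.2, 256.1]
tcp_rot: [-3.141, -0.0, 1.728]
contact_force: [0.4, -0.5, -0.2]
opening: 0.998
grasp_force: 0.0
```

```bash
python3 - <<'E'
from h import *
T=tool(); a=r.grab_frame("wrist"); np.save("T1.npy",T); cv2.imwrite("pics/w1.png",a)
print(T)
for t in ["die_stand","die_block_center"]:
    print(t,[(np.round(d["box"]).tolist(),round(d["p"],2)) for d in r.recognise(t,"wrist")])
plan((490,-225,235),92,8)
E
```

```text
[[ -0.16   0.99  -0.   580.03]
 [  0.99   0.16   0.    62.21]
 [  0.    -0.    -1.   256.11]
 [  0.     0.     0.     1.  ]]
die_stand [([258.0, 106.0, 387.0, 253.0], 0.78)]
die_block_center [([234.0, 278.0, 297.0, 346.0], 0.96), ([299.0, 158.0, 353.0, 211.0], 0.86), ([330.0, 281.0, 383.0, 350.0], 0.63), ([159.0, 146.0, 230.0, 209.0], 0.57)]
T [579.21  63.51 256.24] [-179.97   -0.02   99.12]
dist 0.30273513408095926 end [-0.27 -0.13  0.02] [-0.03 -0.02  7.12]
[-0.0338, -0.0167, 0.0027] [-0.0, -0.0, 0.89]
[-0.0677, -0.0334, 0.0053] [-0.01, -0.0, 1.78]
[-0.1015, -0.0502, 0.008] [-0.01, -0.01, 2.67]
[-0.1354, -0.0669, 0.0106] [-0.02, -0.01, 3.56]
[-0.1692, -0.0836, 0.0133] [-0.02, -0.01, 4.45]
[-0.2031, -0.1003, 0.0159] [-0.02, -0.01, 5.34]
[-0.2369, -0.1171, 0.0186] [-0.03, -0.02, 6.23]
[-0.2707, -0.1338, 0.0212] [-0.03, -0.02, 7.12]
```

View pics/w1.png

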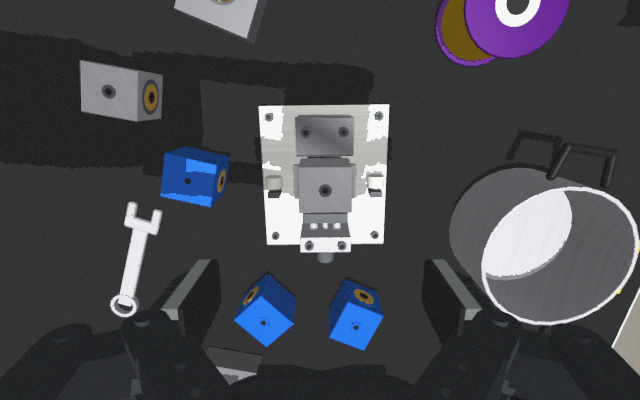

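Wrist picture: stand plate corners about (259,106), (389,104), (384,243), (267,245); jaw top at (325,134), die block at (325,187), blue look-alikes at (264,310), (355,315), (195,177), spare die at (120,92).

```bash
python3 - <<'E'
from h import *
a=cv2.imread("pics/w1.png"); g=cv2.cvtColor(a,cv2.COLOR_BGR2GRAY); C=cam("wrist",np.load("T1.npy"))
def sub(l,w=4): return cv2.cornerSubPix(g,np.array(l,np.float32).reshape(-1,1,2),(w,w),(-1,-1),(3,50,.01))[:,0]
c=sub([(259,106),(389,104),(384,243),(267,245)]); q=onplane(c,18,C); print(c,q,q.mean(0))
for i in range(4): d=q[(i+1)%4]-q[i]; print(np.hypot(*d[:2]),np.degrees(np.arctan2(d[1],d[0])))
# predicted points with stand pose
m=q.mean(0); y=np.radians(9.2); 
def S(x,yy,z): return [m[0]+np.cos(y)*x-np.sin(y)*yy, m[1]+np.sin(y)*x+np.cos(y)*yy, z]
pts=[S(sx*25,sy*22,68) for sx in(-1,1) for sy in(-1,1)]+[S(-25,32.5,68),S(25,32.5,68),S(0,52,76)]
p=proj(pts,C); print(p)
big=cv2.resize(a[90:260,240:410],None,fx=3.5,fy=3.5,interpolation=2)
for u in p: cv2.circle(big,tuple(int(v) for v in ((u-[240,90])*3.5+1.7)),3,(0,0,255),1)
for u in c: cv2.circle(big,tuple(int(v) for v in ((u-[240,90])*3.5+1.7)),3,(0,255,0),1)
cv2.imwrite("pics/w1c.png",big)
E
```

```text
[[258.12 105.55]
 [389.1  103.83]
 [382.76 243.13]
 [266.73 244.24]] [[506.92 116.86  18.  ]
 [635.46 138.79  18.  ]
 [660.33  -9.29  18.  ]
 [532.   -31.02  18.  ]] [583.68  53.84  18.  ]
130.3985129436591 9.683788214188722
150.15045840796682 -80.46833209445107
130.15696207268041 -170.3868525716978
149.98953903018548 99.6238147283692
[[297.91 213.24]
 [296.76 167.02]
 [351.17 213.06]
 [352.2  166.81]
 [296.47 155.42]
 [352.46 155.2 ]
 [324.5  134.05]]
```

View pics/w1c.png

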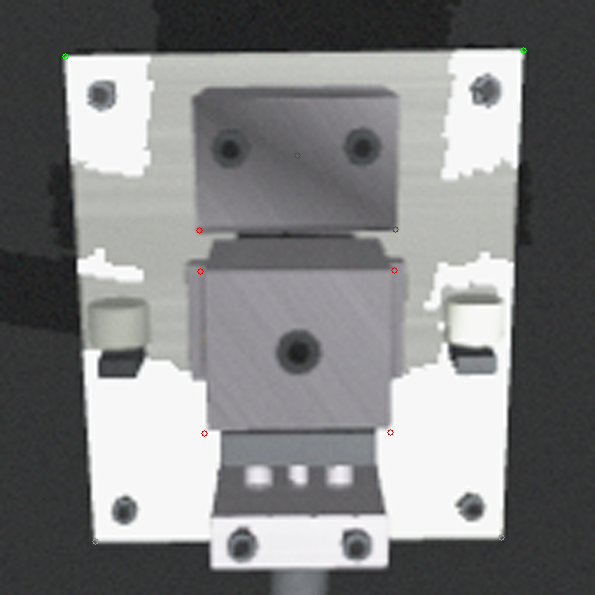

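Request:
carry_out --delta_pos '[[-0.034, -0.017, 0], [-0.08, -0.04, 0.005], [-0.13, -0.065, 0.01], [-0.18, -0.09, 0.015], [-0.22, -0.11, 0.02], [-0.255, -0.127, 0.02], [-0.27, -0.134, 0.02], [-0.27, -0.134, 0.02]]' --rot '[[0, 0, 1], [0, 0, 2], [0, 0, 3], [0, 0, 4], [0, 0, 5], [0, 0, 6], [0, 0, 7], [0, 0, 7]]'

```text
clock: 3.72
eef_pos: [490.2, -225.0, 236.4]
tcp_rot: [3.141, -0.0, 1.606]
contact_force: [0.5, 0.6, -0.0]
opening: 0.998
grasp_force: 0.0
```

Request:
carry_out --delta_pos '[[0, 0, 0], [0, 0, 0], [0, 0, 0]]' --rot '[[0, 0, 0], [0, 0, 0], [0, 0, 0]]'

```text
clock: 4.1
eef_pos: [490.5, -224.5, 236.3]
tcp_rot: [-3.142, -0.0, 1.608]
contact_force: [0.6, 0.3, -0.5]
opening: 0.996
grasp_force: 0.0
```

```bash
python3 - <<'E'
from h import *
T=tool(); a=r.grab_frame("wrist"); np.save("T2.npy",T); cv2.imwrite("pics/w2.png",a)
print(T,tool())
for t in ["wedge_grip","wedge_rest"]:
    print(t,[(np.round(d["box"]).tolist(),round(d["p"],2)) for d in r.recognise(t,"wrist")])
C=cam("wrist",T); p=proj([[506.5,-225.5,30]],C)[0].astype(int); print(p)
x,y=np.clip(p-[100,80],0,None)
b=a[y:y+160,x:x+200]; cv2.imwrite("pics/w2c.png",cv2.resize(b,None,fx=3.5,fy=3.5,interpolation=2)); print(x,y)
E
```

```text
[[  -0.04    1.     -0.    490.5 ]
 [   1.      0.04    0.   -224.49]
 [   0.     -0.     -1.    236.27]
 [   0.      0.      0.      1.  ]] [[  -0.04    1.     -0.    490.45]
 [   1.      0.04    0.   -224.66]
 [   0.     -0.     -1.    236.27]
 [   0.      0.      0.      1.  ]]
wedge_grip [([328.0, 172.0, 356.0, 197.0], 0.65)]
wedge_rest [([301.0, 139.0, 380.0, 207.0], 0.61), ([325.0, 172.0, 359.0, 197.0], 0.23)]
[338 178]
238 98
```

View pics/w2c.png

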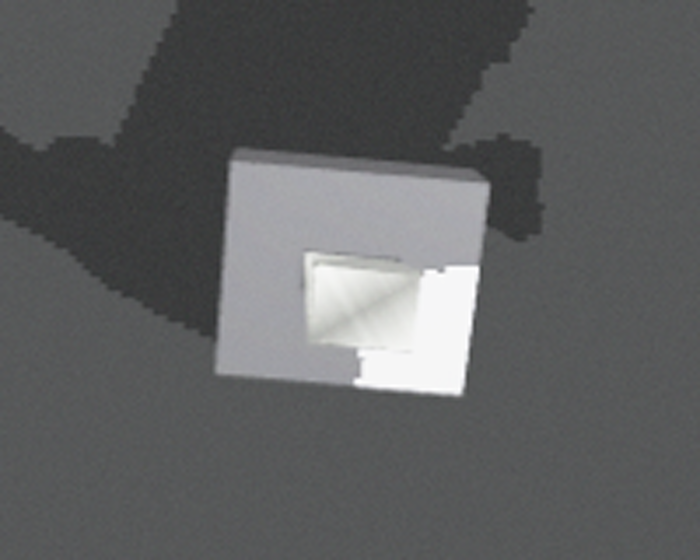

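The close crop shows wedge in the rest's pocket, top quad about (305,253)-(420,350) in the crop, i.e. px (325..358,170..198). Now I test both slope hypotheses.

```bash
python3 - <<'E'
from h import *
a=cv2.imread("pics/w2.png"); C=cam("wrist",np.load("T2.npy")); Cs=cam("scene"); s=cv2.imread("pics/scene.png")
f=lambda l:[(x/3.5+238-.3,y/3.5+98-.3) for x,y in l]
q=onplane(f([(232,160),(488,183),(463,395),(215,375)]),30,C); print("rest",q,q.mean(0)); rc=q.mean(0)
t=onplane(f([(309,257),(420,268),(413,352),(310,345)]),91,C); print("top",t,t.mean(0)); tc=t.mean(0)
for i in range(4):
    for Q in(q,t): d=Q[(i+1)%4]-Q[i]; print(np.hypot(*d[:2]).round(1),np.degrees(np.arctan2(d[1],d[0])).round(1),end=' ')
print()
yaw=np.radians(-2.5)
out=[]
for sg in (1,-1):
    c,n=np.cos(yaw)*sg,np.sin(yaw)*sg
    W=lambda x,y,z:[tc[0]+c*x-n*y,tc[1]+n*x+c*y,z]
    top=[W(-12,-9.5,91),W(12,-9.5,91),W(12,9.5,91),W(-12,9.5,91)]
    bot=[W(-12,-9.5,30),W(12,-9.5,30),W(12,9.5-61/6,30),W(-12,9.5-61/6,30)]
    for im,CC,k in((a,C,7),(s,Cs,10)):
        P=proj(top+bot,CC); o=np.floor(P.mean(0)-[28,22] if k==10 else P.mean(0)-[35,30]).astype(int); wh=(40,32) if k==10 else (57,46)
        o=np.floor(P.mean(0)-np.array(wh)/2).astype(int)
        b=cv2.resize(im[o[1]:o[1]+wh[1],o[0]:o[0]+wh[0]],None,fx=k,fy=k,interpolation=2)
        b=cv2.convertScaleAbs(b,alpha=1.0)
        P=((P-o+.5)*k).astype(int)
        for i in range(4):
            for u,v in((i,(i+1)%4),(i,i+4),(4+i,4+(i+1)%4)): cv2.line(b,tuple(map(int,P[u])),tuple(map(int,P[v])),(0,0,255),1)
        out.append(cv2.resize(b,(396,298)))
cv2.imwrite("pics/hyp.png",np.vstack([np.hstack(out[:2]),np.hstack(out[2:])]))
E
```

```text
rest [[ 472.56 -193.31   30.  ]
 [ 541.51 -196.94   30.  ]
 [ 539.46 -257.08   30.  ]
 [ 469.1  -253.76   30.  ]] [ 505.66 -225.27   30.  ]
top [[ 492.98 -206.33   91.  ]
 [ 517.81 -207.92   91.  ]
 [ 517.53 -227.44   91.  ]
 [ 494.04 -226.65   91.  ]] [ 505.59 -217.09   91.  ]
69.1 -3.0 24.9 -3.6 60.2 -92.0 19.5 -90.8 70.4 177.3 23.5 178.1 60.5 86.7 20.3 93.0
```

View pics/hyp.png

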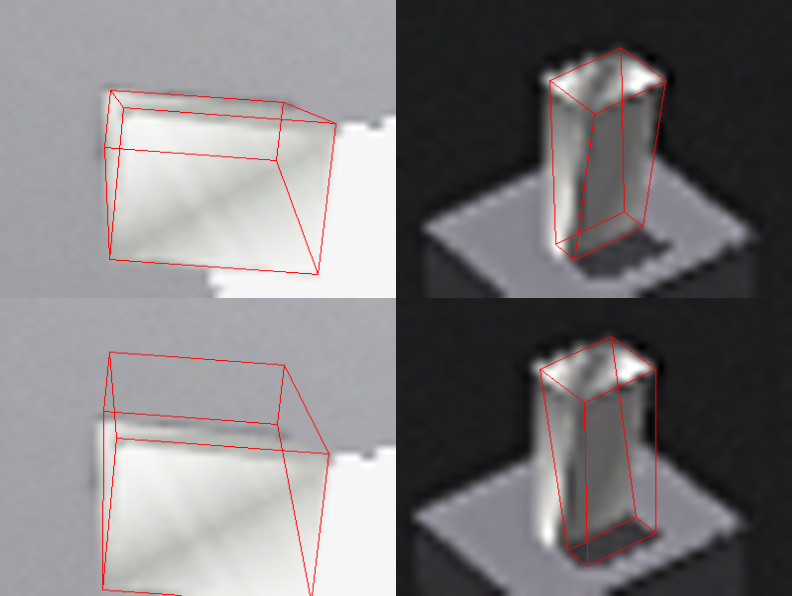

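Slope faces +y (upper hypothesis fits both pictures), wedge yaw about -2.7°. Going for the grasp.

```bash
python3 - <<'E'
from h import *
T=tool(); plan((505.5,-219.5,78),87.3,4)
E
```

```text
T [ 490.34 -224.94  236.28] [-180.     -0.     92.09]
dist 0.15909763965531246 end [0.   0.02 0.16] [-0.   -0.    4.79]
[0.0012, 0.0038, 0.0396] [-0.0, -0.0, 1.2]
[0.0024, 0.0077, 0.0791] [-0.0, -0.0, 2.4]
[0.0037, 0.0115, 0.1187] [-0.0, -0.0, 3.59]
[0.0049, 0.0154, 0.1583] [-0.0, -0.0, 4.79]
```

Request:
carry_out --delta_pos '[[0.0025, 0.008, 0.03], [0.005, 0.0154, 0.06], [0.005, 0.0154, 0.09], [0.005, 0.0154, 0.115], [0.005, 0.0154, 0.135], [0.005, 0.0154, 0.15], [0.005, 0.0154, 0.158], [0.005, 0.0154, 0.158]]' --rot '[[0, 0, 2.4], [0, 0, 4.8], [0, 0, 4.8], [0, 0, 4.8], [0, 0, 4.8], [0, 0, 4.8], [0, 0, 4.8], [0, 0, 4.8]]'

```text
clock: 5.25
eef_pos: [505.3, -219.7, 78.1]
tcp_rot: [-3.141, -0.0, 1.523]
contact_force: [-0.5, -0.3, 0.7]
opening: 1.0
grasp_force: 0.0
```

Request:
carry_out --delta_pos '[[0, 0, 0], [0, 0, 0], [0, 0, 0], [0, 0, 0], [0, 0, 0], [0, 0, 0], [0, 0, 0], [0, 0, 0]]' --rot '[[0, 0, 0], [0, 0, 0], [0, 0, 0], [0, 0, 0], [0, 0, 0], [0, 0, 0], [0, 0, 0], [0, 0, 0]]' --claw 0.015 --grip_force 40

```text
clock: 6.25
eef_pos: [505.6, -219.8, 78.6]
tcp_rot: [3.141, 0.0, 1.523]
contact_force: [0.1, 0.4, 5.8]
opening: 0.279
grasp_force: 44.9
```

```bash
python3 - <<'E'
from h import *
T=tool(); np.save("Tg.npy",T); print(r.sense()["contact_force"])
y=np.radians(9.62)
def S(x,yy,z): return [583.7+np.cos(y)*x-np.sin(y)*yy, 53.84+np.sin(y)*x+np.cos(y)*yy, z]
print("target",S(0,28.5,104),S(0,30,122))
plan([*T[:2,3],180],87.3,2)
E
```

```text
[0.08 0.41 5.77]
target [np.float64(578.9372819483168), np.float64(81.93922626621898), 104] [np.float64(578.6866125771755), np.float64(83.41813291180945), 122]
T [ 505.63 -219.76   78.6 ] [179.98   0.01  87.26]
dist 0.10140012198018425 end [-0.   0.  -0.1] [ 0.02  0.01 -0.04]
[-0.0, 0.0, -0.0507] [0.01, 0.0, -0.02]
[-0.0, 0.0, -0.1014] [0.02, 0.01, -0.04]
```

Request:
carry_out --delta_pos '[[0, 0, -0.02], [0, 0, -0.05], [0, 0, -0.085], [0, 0, -0.11], [0, 0, -0.125], [0, 0, -0.13], [0, 0, -0.13]]' --rot '[[0, 0, 0], [0, 0, 0], [0, 0, 0], [0, 0, 0], [0, 0, 0], [0, 0, 0], [0, 0, 0]]'

```text
clock: 7.12
eef_pos: [505.2, -219.6, 207.7]
tcp_rot: [-3.141, -0.0, 1.523]
contact_force: [-0.6, 0.6, -1.6]
opening: 0.274
grasp_force: 44.1
```

```bash
python3 - <<'E'
from h import *
s=r.sense(); print(s["contact_force"],s["opening"],s["grasp_force"])
plan((579,82.5,165),99.65,8)
E
```

```text
[-0.62  0.56 -1.57] 0.27416925130128544 44.14939150214195
T [ 505.17 -219.58  207.74] [-179.96   -0.01   87.26]
dist 0.3138928971770134 end [0.31 0.06 0.04] [ -0.04  -0.02 -12.39]
[0.0382, 0.0074, 0.0053] [-0.0, -0.0, -1.55]
[0.0763, 0.0148, 0.0107] [-0.01, -0.0, -3.1]
[0.1145, 0.0223, 0.016] [-0.01, -0.01, -4.65]
[0.1526, 0.0297, 0.0214] [-0.02, -0.01, -6.19]
[0.1908, 0.0371, 0.0267] [-0.02, -0.01, -7.74]
[0.2289, 0.0445, 0.0321] [-0.03, -0.01, -9.29]
[0.2671, 0.0519, 0.0374] [-0.03, -0.02, -10.84]
[0.3052, 0.0593, 0.0428] [-0.04, -0.02, -12.39]
```

Request:
carry_out --delta_pos '[[0.03, 0.006, 0], [0.075, 0.015, 0], [0.13, 0.025, 0], [0.18, 0.035, 0], [0.23, 0.045, 0], [0.27, 0.052, 0.01], [0.295, 0.057, 0.025], [0.305, 0.0593, 0.0365]]' --rot '[[0, 0, -1.5], [0, 0, -3], [0, 0, -5], [0, 0, -7], [0, 0, -9], [0, 0, -11], [0, 0, -12.4], [0, 0, -12.4]]'

```text
clock: 8.12
eef_pos: [578.6, 83.3, 169.9]
tcp_rot: [-3.139, -0.0, 1.741]
contact_force: [-1.1, -0.6, -0.8]
opening: 0.277
grasp_force: 44.1
```

Request:
carry_out --delta_pos '[[0, 0, 0.003], [0, 0, 0.006], [0, 0, 0.006]]' --rot '[[0, 0, 0], [0, 0, 0], [0, 0, 0]]'

```text
clock: 8.5
eef_pos: [579.2, 81.2, 165.9]
tcp_rot: [-3.142, 0.0, 1.738]
contact_force: [0.9, 0.8, -0.4]
opening: 0.276
grasp_force: 44.1
```

```bash
python3 - <<'E'
from h import *
T=tool(); a=r.grab_frame("wrist"); np.save("T3.npy",T); cv2.imwrite("pics/w3.png",a); print(T[:3,3],tool()[:3,3])
C=cam("wrist",T); y=np.radians(9.62)
S=lambda x,yy,z:[583.7+np.cos(y)*x-np.sin(y)*yy, 53.84+np.sin(y)*x+np.cos(y)*yy, z]
p=proj([S(-25,22,68),S(25,22,68),S(-25,32+8/6,76),S(25,32+8/6,76)],C); print(p)
g=T[:3,3]; zg=g[2]-6.6
W=lambda x,yy,z:[g[0]+np.cos(y)*x-np.sin(y)*yy, g[1]+np.sin(y)*x+np.cos(y)*yy, zg+z]
w=proj([W(-12,1.5,-66),W(12,1.5,-66),W(-12,12.5-1,19),W(12,11.5,19)],C); print(w)
o=np.array([240,140]); b=cv2.resize(a[140:360,240:410],None,fx=2.7,fy=2.7,interpolation=2)
for u,c in [(u,(0,0,255)) for u in p]+[(u,(0,255,0)) for u in w]: cv2.circle(b,tuple(int(v) for v in (u-o+.5)*2.7),3,c,1)
cv2.imwrite("pics/w3c.png",b)
E
```

```text
[579.18  81.18 165.89] [579.29  81.27 166.08]
[[284.35 220.78]
 [359.45 220.75]
 [282.48 208.28]
 [361.33 208.23]]
[[301.75 223.94]
 [342.47 223.92]
 [287.49 283.52]
 [357.4  283.51]]
```

View pics/w3c.png

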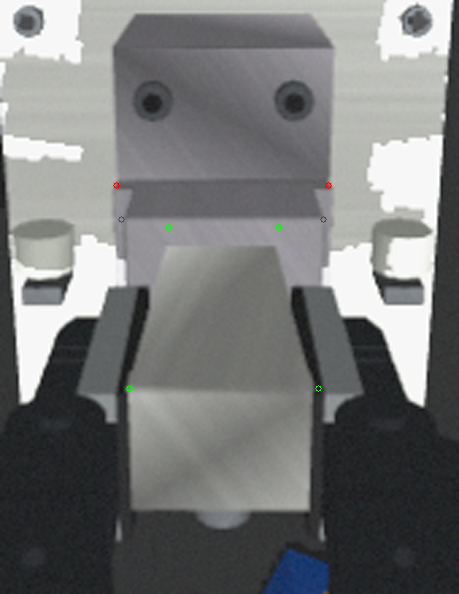

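```bash
python3 - <<'E'
from h import *
T=np.load("T3.npy"); C=cam("wrist",T); y=np.radians(9.62); g=T[:3,3]
obs=np.array([247,388,510])/2.7+140-.5
def pts(p):
    dy,dz,t=p; out=[]
    for yy,z in((-1.5,-66),(11.5,19),(-7.5,19)):
        Y=yy*np.cos(t)-z*np.sin(t)+dy; Z=z*np.cos(t)+yy*np.sin(t)+dz+g[2]-6.6
        out.append([g[0]-np.sin(y)*Y,g[1]+np.cos(y)*Y,Z])
    return proj(out,C)[:,1]
print(pts([0,0,0]),obs)
s=least_squares(lambda p:np.r_[pts(p)-obs,p[1]/2,np.degrees(p[2])/2],[0,0,0]); print(s.x,np.degrees(s.x[2]),s.fun)
s=least_squares(lambda p:np.r_[pts(p)-obs,p[1]*3,np.degrees(p[2])*5],[0,0,0]); print(s.x,np.degrees(s.x[2]),s.fun)
plan((578.9,82,165),99.65,1)
E
```

```text
[228.69 283.5  330.74] [230.98 283.2  328.39]
[-1.1  -1.96 -0.01] -0.8197989643093976 [-0.27 -0.74  0.98 -0.98 -0.41]
[ 0.07 -0.16 -0.  ] -0.1833023705712327 [-2.16 -0.34  1.8  -0.47 -0.92]
T [579.29  81.27 166.08] [179.98   0.01  99.59]
dist 0.0013596603768716337 end [ 0. -0.  0.] [ 0.02  0.01 -0.06]
[0.0008, -0.0003, 0.0011] [0.02, 0.01, -0.06]
```

Request:
carry_out --delta_pos '[[0.003, 0, 0], [0.003, 0, 0.012], [0.003, 0, 0.024], [0.003, 0, 0.032], [0.003, 0, 0.037], [0.003, 0, 0.037]]' --rot '[[0, 0, 0], [0, 0, 0], [0, 0, 0], [0, 0, 0], [0, 0, 0], [0, 0, 0]]'

```text
clock: 9.3
eef_pos: [578.5, 85.0, 128.3]
tcp_rot: [-3.141, -0.0, 1.739]
contact_force: [-0.1, -0.1, -0.9]
opening: 0.278
grasp_force: 44.1
```

Request:
carry_out --delta_pos '[[-0.0004, 0, 0.003], [-0.0008, 0, 0.006], [-0.0011, 0, 0.009], [-0.0011, 0, 0.009]]' --rot '[[0, 0, 0], [0, 0, 0], [0, 0, 0], [0, 0, 0]]'

```text
clock: 9.8
eef_pos: [578.7, 83.9, 119.5]
tcp_rot: [-3.141, 0.0, 1.739]
contact_force: [-0.1, -0.0, -1.0]
opening: 0.271
grasp_force: 44.1
```

```bash
python3 - <<'E'
from h import *
print(r.sense()["contact_force"])
T=tool(); a=r.grab_frame("wrist"); np.save("T4.npy",T); cv2.imwrite("pics/w4.png",a); print(T[:3,3]); y=np.radians(9.62)
d=T[:2,3]-[583.7,53.84]; print("stand xy",np.cos(y)*d[0]+np.sin(y)*d[1],-np.sin(y)*d[0]+np.cos(y)*d[1],"tip z",T[2,3]-72.6)
E
```

```text
[-0.07 -0.02 -1.03]
[578.74  83.93 119.53]
stand xy 0.13771139823586864 30.49096478662826 tip z 46.93087327422113
```

Request:
carry_out --delta_pos '[[-0.0006, 0, 0.0015], [-0.0009, 0, 0.003], [-0.0009, 0, 0.003]]' --rot '[[0, 0, 0], [0, 0, 0], [0, 0, 0]]'

```text
clock: 10.22
eef_pos: [579.0, 83.3, 116.7]
tcp_rot: [-3.142, -0.0, 1.739]
contact_force: [-0.9, 0.9, -1.3]
opening: 0.277
grasp_force: 44.1
```

Request:
carry_out --delta_pos '[[-0.0002, 0, 0.0015], [-0.0004, 0, 0.003], [-0.0004, 0, 0.003]]' --rot '[[0, 0, 0], [0, 0, 0], [0, 0, 0]]'

```text
clock: 10.6
eef_pos: [579.0, 82.7, 113.6]
tcp_rot: [-3.141, 0.0, 1.739]
contact_force: [-0.6, 2.3, -0.6]
opening: 0.272
grasp_force: 44.2
```

Request:
carry_out --delta_pos '[[0.0004, 0, 0.001], [0.0004, 0, 0.002], [0.0004, 0, 0.002]]' --rot '[[0, 0, 0], [0, 0, 0], [0, 0, 0]]'

```text
clock: 10.98
eef_pos: [579.0, 82.9, 111.7]
tcp_rot: [-3.141, 0.0, 1.739]
contact_force: [-0.4, -0.6, -1.2]
opening: 0.273
grasp_force: 44.2
```

Request:
carry_out --delta_pos '[[0, 0, 0], [0, 0, 0], [0, 0, 0], [0, 0, 0], [0, 0, 0]]' --rot '[[0, 0, 0], [0, 0, 0], [0, 0, 0], [0, 0, 0], [0, 0, 0]]' --claw 0.034

```text
clock: 11.6
eef_pos: [579.1, 83.1, 111.8]
tcp_rot: [3.142, -0.0, 1.739]
contact_force: [0.1, -0.6, 0.1]
opening: 0.399
grasp_force: 0.0
```

```bash
python3 - <<'E'
from h import *
print(r.sense()["contact_force"],r.sense()["opening"])
T=tool(); a=r.grab_frame("wrist"); np.save("T5.npy",T); cv2.imwrite("pics/w5.png",a); print(T[:3,3])
b=cv2.resize(a[110:360,230:420],None,fx=2.4,fy=2.4,interpolation=2); cv2.imwrite("pics/w5c.png",b)
E
```

```text
[ 0.07 -0.55  0.13] 0.3986122187620229
[579.06  83.13 111.81]
```

View pics/w5c.png

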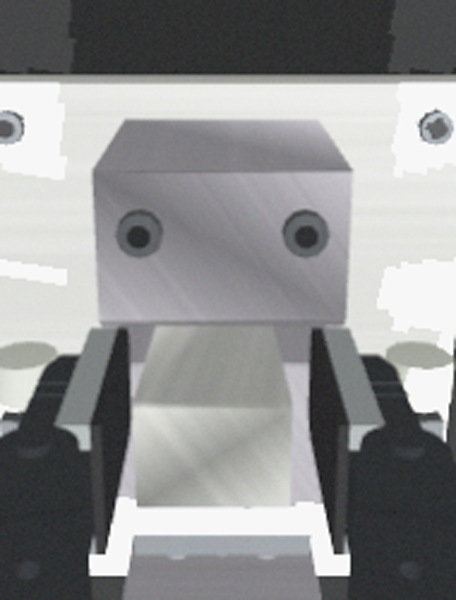

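Request:
carry_out --delta_pos '[[0, 0, 0], [0, 0, 0], [0, 0, -0.005], [0, 0, -0.025], [0, 0, -0.06], [0, 0, -0.1], [0, 0, -0.13], [0, 0, -0.14]]' --rot '[[0, 0, 0], [0, 0, 0], [0, 0, 0], [0, 0, 0], [0, 0, 0], [0, 0, 0], [0, 0, 0], [0, 0, 0]]' --claw 0.06

```text
clock: 12.65
eef_pos: [579.9, 83.2, 254.0]
tcp_rot: [3.138, 0.0, 1.739]
contact_force: [1.5, 0.2, 0.2]
opening: 0.706
grasp_force: 0.0
```

```bash
python3 - <<'E'
from h import *
C=cam("wrist",np.load("T5.npy"))
f=lambda l:[(x/2.4+230-.3,y/2.4+110-.3) for x,y in l]
for z in(119,121,123,125):
    q=onplane(f([(134,405),(291,405),(291,506),(136,506)]),z,C); print(z,q.mean(0),np.hypot(*(q[1]-q[0])[:2]),np.hypot(*(q[2]-q[1])[:2]))
# look at the bar from hover
plan((468.5,200,270),99.65,8)
E
```

```text
119 [577.34  84.61 119.  ] 23.466597241439917 17.51845042821473
121 [577.14  85.88 121.  ] 23.040404257475885 17.200285822344924
123 [576.95  87.15 123.  ] 22.61421127351163 16.882121216475177
125 [576.76  88.42 125.  ] 22.188018289547596 16.56395661060537
T [579.93  83.25 254.  ] [179.8    0.01  99.66]
dist 0.16218410177781206 end [ 0.13 -0.09 -0.02] [0.2  0.01 0.01]
[0.0167, -0.0113, -0.002] [0.02, 0.0, 0.0]
[0.0335, -0.0225, -0.0041] [0.05, 0.0, 0.0]
[0.0502, -0.0338, -0.0061] [0.07, 0.0, 0.01]
[0.0669, -0.0451, -0.0082] [0.1, 0.0, 0.01]
[0.0836, -0.0564, -0.0102] [0.12, 0.0, 0.01]
[0.1004, -0.0676, -0.0122] [0.15, 0.0, 0.01]
[0.1171, -0.0789, -0.0143] [0.17, 0.0, 0.01]
[0.1338, -0.0902, -0.0163] [0.2, 0.01, 0.01]
```

Request:
carry_out --delta_pos '[[0.0167, -0.0113, -0.002], [0.045, -0.03, -0.004], [0.08, -0.053, -0.007], [0.11, -0.075, -0.01], [0.127, -0.086, -0.013], [0.134, -0.09, -0.016], [0.134, -0.09, -0.016], [0.134, -0.09, -0.016]]' --rot '[[0, 0, 0], [0, 0, 0], [0, 0, 0], [0, 0, 0], [0, 0, 0], [0, 0, 0], [0, 0, 0], [0, 0, 0]]'

```text
clock: 13.65
eef_pos: [468.4, 199.6, 267.6]
tcp_rot: [3.142, 0.0, 1.739]
contact_force: [-0.5, -0.6, -0.5]
opening: 0.7
grasp_force: 0.0
```

```bash
python3 - <<'E'
from h import *
T=tool(); a=r.grab_frame("wrist"); np.save("T6.npy",T); cv2.imwrite("pics/w6.png",a); print(T[:3,3],tool()[:3,3])
C=cam("wrist",T)
for t in ["bar_center","bar_cup"]:
    for d in r.cut_out(t,"wrist"): print(t,np.round(d["box"]),round(d["p"],2))
print("pred top",proj([[469,212,138],[469,212,36]],C))
hsv=cv2.cvtColor(a,cv2.COLOR_BGR2HSV); m=((hsv[...,0]>12)&(hsv[...,0]<32)&(hsv[...,1]>120)&(hsv[...,2]>60)).astype(np.uint8)
n,l,s,c=cv2.connectedComponentsWithStats(m); print(s[1:][s[1:,4]>50],c[1:][s[1:,4]>50])
b=cv2.resize(a[60:340,200:480],None,fx=2.1,fy=2.1,interpolation=2); cv2.imwrite("pics/w6c.png",b)
E
```

```text
[468.43 199.61 267.6 ] [468.41 199.54 267.58]
bar_center [311. 142. 340. 196.] 0.8
bar_cup [282. 116. 366. 196.] 0.65
pred top [[325.56 183.38]
 [324.46 159.68]]
[[ 311  146   29   50 1099]
 [ 503  147   67   67 2077]] [[324.34 171.79]
 [527.37 173.56]]
```

View pics/w6c.png

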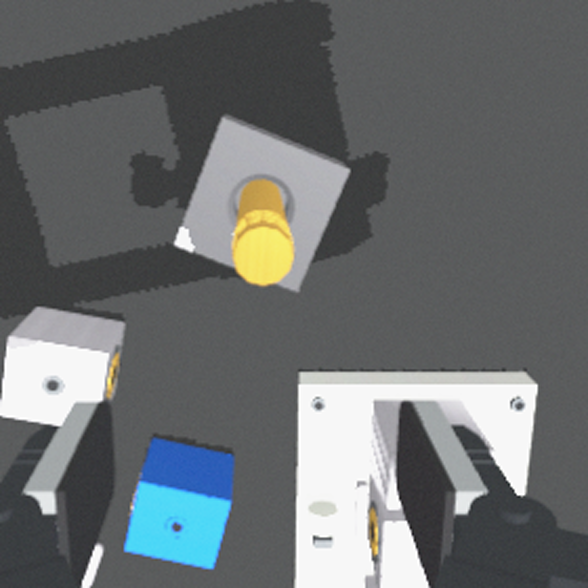

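```bash
python3 - <<'E'
from h import *
C=cam("wrist",np.load("T6.npy"))
print("bar top",onplane([(325.2,181.3)],138,C))
f=lambda l:[(x/2.1+200-.3,y/2.1+60-.3) for x,y in l]
q=onplane(f([(224,118),(350,170),(298,291),(175,243)]),36,C); print("cup",q,q.mean(0),[np.hypot(*(q[(i+1)%4]-q[i])[:2]) for i in range(4)])
plan((468.7,212.0,107),99.65,2)
E
```

```text
bar top [[468.47 213.51 138.  ]]
cup [[444.01 251.9   36.  ]
 [507.35 238.06  36.  ]
 [493.88 174.46  36.  ]
 [429.4  188.59  36.  ]] [468.66 213.25  36.  ] [np.float64(64.83086380901884), np.float64(65.00187025480696), np.float64(66.00997604995801), np.float64(64.97513482201073)]
T [468.26 199.56 267.58] [-179.99    0.01   99.61]
dist 0.16105977304522986 end [0.01 0.   0.16] [-0.01  0.01 -0.04]
[0.0061, 0.0013, 0.0803] [-0.01, 0.0, -0.02]
[0.0122, 0.0025, 0.1606] [-0.01, 0.01, -0.04]
```

Request:
carry_out --delta_pos '[[0.007, 0.001, 0.02], [0.0136, 0.0025, 0.05], [0.0136, 0.0025, 0.08], [0.0136, 0.0025, 0.11], [0.0136, 0.0025, 0.135], [0.0136, 0.0025, 0.152], [0.0136, 0.0025, 0.16], [0.0136, 0.0025, 0.16]]' --rot '[[0, 0, 0], [0, 0, 0], [0, 0, 0], [0, 0, 0], [0, 0, 0], [0, 0, 0], [0, 0, 0], [0, 0, 0]]'

```text
clock: 14.8
eef_pos: [468.1, 213.9, 107.7]
tcp_rot: [-3.141, 0.0, 1.739]
contact_force: [0.2, 0.3, 0.5]
opening: 0.706
grasp_force: 0.0
```

Request:
carry_out --delta_pos '[[0, 0, 0], [0, 0, 0], [0, 0, 0], [0, 0, 0], [0, 0, 0], [0, 0, 0], [0, 0, 0]]' --rot '[[0, 0, 0], [0, 0, 0], [0, 0, 0], [0, 0, 0], [0, 0, 0], [0, 0, 0], [0, 0, 0]]' --claw 0.012 --grip_force 90

```text
clock: 15.68
eef_pos: [468.7, 214.2, 108.7]
tcp_rot: [3.14, -0.0, 1.74]
contact_force: [-0.0, 0.2, 5.1]
opening: 0.236
grasp_force: 87.6
```

```bash
python3 - <<'E'
from h import *
print(r.sense()["contact_force"]); T=tool(); np.save("Tb.npy",T)
plan([*T[:2,3],245],99.65,2)
E
```

```text
[-0.04  0.18  5.15]
T [468.68 214.21 108.72] [179.9   -0.02  99.67]
dist 0.13628478571476282 end [ 0.    0.   -0.14] [ 0.1  -0.02  0.02]
[0.0, 0.0001, -0.0681] [0.05, -0.01, 0.01]
[0.0001, 0.0002, -0.1363] [0.1, -0.02, 0.02]
```

Request:
carry_out --delta_pos '[[0, 0, -0.015], [0, 0, -0.045], [0, 0, -0.08], [0, 0, -0.11], [0, 0, -0.13], [0, 0, -0.138], [0, 0, -0.138]]' --rot '[[0, 0, 0], [0, 0, 0], [0, 0, 0], [0, 0, 0], [0, 0, 0], [0, 0, 0], [0, 0, 0]]'

```text
clock: 16.55
eef_pos: [467.9, 213.9, 246.1]
tcp_rot: [3.141, -0.0, 1.739]
contact_force: [-0.7, -0.4, -4.2]
opening: 0.236
grasp_force: 88.2
```

```bash
python3 - <<'E'
from h import *
s=r.sense(); print(s["contact_force"],s["wrist_torque"]); plan([578,84.6,240],99.65,5)
E
```

```text
[-0.66 -0.39 -4.21] [-0.03  0.06  0.  ]
T [467.9  213.9  246.08] [179.97  -0.01  99.66]
dist 0.16993013842804588 end [-0.15  0.09  0.01] [ 0.03 -0.01  0.01]
[-0.0292, 0.0174, 0.0012] [0.01, -0.0, 0.0]
[-0.0584, 0.0347, 0.0024] [0.01, -0.0, 0.01]
[-0.0876, 0.0521, 0.0037] [0.02, -0.0, 0.01]
[-0.1168, 0.0695, 0.0049] [0.02, -0.01, 0.01]
[-0.1459, 0.0868, 0.0061] [0.03, -0.01, 0.01]
```

Request:
carry_out --delta_pos '[[-0.022, 0.013, 0], [-0.058, 0.035, 0], [-0.1, 0.06, 0], [-0.13, 0.077, 0], [-0.142, 0.085, 0.004], [-0.146, 0.087, 0.007], [-0.146, 0.087, 0.007], [-0.146, 0.087, 0.007]]' --rot '[[0, 0, 0], [0, 0, 0], [0, 0, 0], [0, 0, 0], [0, 0, 0], [0, 0, 0], [0, 0, 0], [0, 0, 0]]'

```text
clock: 17.55
eef_pos: [577.7, 85.4, 238.7]
tcp_rot: [-3.141, -0.0, 1.74]
contact_force: [-0.2, -0.0, -3.5]
opening: 0.233
grasp_force: 88.5
```

```bash
python3 - <<'E'
from h import *
T=tool(); a=r.grab_frame("wrist"); np.save("T7.npy",T); s=r.grab_frame("scene"); t=r.grab_frame("top"); cv2.imwrite("pics/w7.png",a); cv2.imwrite("pics/s7.png",s); print(T[:3,3])
g=T[:3,3]; C=cam("scene"); y=np.radians(9.62); S=lambda x,yy,z:[583.7+np.cos(y)*x-np.sin(y)*yy, 53.84+np.sin(y)*x+np.cos(y)*yy, z]
k=6; P=proj([[g[0],g[1],g[2]-100.7],S(-.5,30.5,123),S(-12.5,21,123),S(11.5,21,123),S(11.5,40,123),S(-12.5,40,123)],C); o=np.array([325,205])
b=cv2.resize(s[205:275,325:391],None,fx=k,fy=k,interpolation=2)
for i,u in enumerate(P): cv2.circle(b,tuple(int(v) for v in (u-o+.5)*k),3,(0,0,255) if i else (0,255,0),1)
c=cv2.resize(a[120:330,240:400],None,fx=2,fy=2,interpolation=2)
cv2.imwrite("pics/fin.png",np.hstack([b,c])); print(b.shape,c.shape)
E
```

```text
[577.68  85.44 238.7 ]
(420, 396, 3) (420, 320, 3)
```

View pics/fin.png

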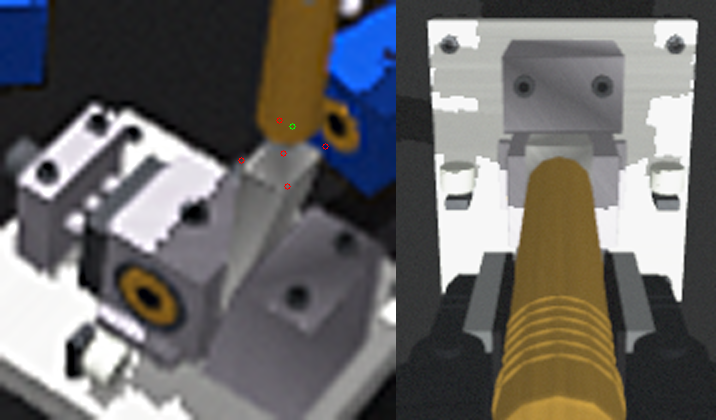

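Last picture: bar hangs centred over the wedge top, which stands upright in the slot between die and jaw. Lowering to touch.

Request:
carry_out --delta_pos '[[0, 0, 0.005], [0, 0, 0.009], [0, 0, 0.011], [0, 0, 0.0125], [0, 0, 0.014], [0, 0, 0.0155], [0, 0, 0.017], [0, 0, 0.017]]' --rot '[[0, 0, 0], [0, 0, 0], [0, 0, 0], [0, 0, 0], [0, 0, 0], [0, 0, 0], [0, 0, 0], [0, 0, 0]]'

```text
clock: 18.7
eef_pos: [578.2, 84.6, 221.7]
tcp_rot: [-3.141, -0.0, 1.739]
contact_force: [0.3, 0.2, -4.5]
opening: 0.237
grasp_force: 88.5
```

Request:
carry_out --delta_pos '[[0, 0, 0.001], [0, 0, 0.002], [0, 0, 0.003], [0, 0, 0.004]]' --rot '[[0, 0, 0], [0, 0, 0], [0, 0, 0], [0, 0, 0]]'

```text
clock: 19.2
eef_pos: [578.4, 84.5, 217.9]
tcp_rot: [3.141, 0.0, 1.739]
contact_force: [1.1, -1.0, -2.5]
opening: 0.237
grasp_force: 88.5
```

Request:
carry_out --delta_pos '[[0, 0, 0.001], [0, 0, 0.002], [0, 0, 0.003]]' --rot '[[0, 0, 0], [0, 0, 0], [0, 0, 0]]'

```text
clock: 19.58
eef_pos: [578.3, 84.6, 214.7]
tcp_rot: [3.142, 0.0, 1.739]
contact_force: [0.4, -1.3, -2.6]
opening: 0.238
grasp_force: 88.5
```

Request:
carry_out --delta_pos '[[0, 0, 0.001], [0, 0, 0.002], [0, 0, 0.003]]' --rot '[[0, 0, 0], [0, 0, 0], [0, 0, 0]]'

```text
clock: 19.95
eef_pos: [578.3, 84.6, 211.7]
tcp_rot: [-3.142, -0.0, 1.739]
contact_force: [-0.4, 0.1, -2.4]
opening: 0.237
grasp_force: 88.5
```

Request:
carry_out --delta_pos '[[0, 0, 0.001], [0, 0, 0.002], [0, 0, 0.003]]' --rot '[[0, 0, 0], [0, 0, 0], [0, 0, 0]]'

```text
clock: 20.32
eef_pos: [578.3, 84.6, 208.7]
tcp_rot: [3.142, -0.0, 1.739]
contact_force: [0.3, -0.5, -3.5]
opening: 0.236
grasp_force: 88.5
```

Request:
carry_out --delta_pos '[[0, 0, 0.001], [0, 0, 0.002], [0, 0, 0.003]]' --rot '[[0, 0, 0], [0, 0, 0], [0, 0, 0]]'

```text
clock: 20.7
eef_pos: [578.3, 84.6, 205.7]
tcp_rot: [-3.142, -0.0, 1.739]
contact_force: [-0.4, -0.7, -2.6]
opening: 0.232
grasp_force: 88.5
```

Request:
carry_out --delta_pos '[[0, 0, 0.001], [0, 0, 0.002], [0, 0, 0.002]]' --rot '[[0, 0, 0], [0, 0, 0], [0, 0, 0]]'

```text
clock: 21.08
eef_pos: [578.2, 84.7, 203.6]
tcp_rot: [-3.141, -0.0, 1.739]
contact_force: [-0.4, 0.5, -4.2]
opening: 0.238
grasp_force: 88.5
```

```bash
python3 - <<'E'
from h import *
a=r.grab_frame("wrist"); s=r.grab_frame("scene"); cv2.imwrite("pics/w8.png",a); cv2.imwrite("pics/s8.png",s)
w7=cv2.imread("pics/w7.png"); d=cv2.absdiff(a,w7).max(2)
for n,(y0,y1,x0,x1) in dict(die=(185,240,290,310),jaw=(130,185,290,360),wedgetop=(186,200,300,345)).items(): print(n,d[y0:y1,x0:x1].mean())
E
```

```text
die 40.656363636363636
jaw 26.43922077922078
wedgetop 19.62063492063492
```

Request:
carry_out --delta_pos '[[0, 0, 0.001], [0, 0, 0.002]]' --rot '[[0, 0, 0], [0, 0, 0]]'

```text
clock: 21.42
eef_pos: [578.5, 84.7, 202.2]
tcp_rot: [3.141, 0.0, 1.74]
contact_force: [-1.8, -0.1, 8.2]
opening: 0.236
grasp_force: 89.6
```

Request:
carry_out --delta_pos '[[0, 0, 0.001], [0, 0, 0.002]]' --rot '[[0, 0, 0], [0, 0, 0]]'

```text
clock: 21.68
eef_pos: [579.0, 84.8, 201.9]
tcp_rot: [3.14, 0.0, 1.739]
contact_force: [-6.0, -1.7, 21.7]
opening: 0.237
grasp_force: 91.2
```

```bash
python3 - <<'E'
from h import *
r.grab_frame("scene"); C=cam("scene"); y=np.radians(9.62); S=lambda x,yy,z:[583.7+np.cos(y)*x-np.sin(y)*yy, 53.84+np.sin(y)*x+np.cos(y)*yy, z]
print([(np.round(d["box"],1),round(d["p"],2),d["mask"].sum()) for d in r.cut_out("wedge_grip","scene")], [(np.round(d["box"],1),round(d["p"],2)) for d in r.recognise("bar_center","scene")])
for z in(123,118,113,108,103,98): print(z,proj([S(-12.5,21,z),S(11.5,21,z),S(11.5,40,z),S(-12.5,40,z)],C).round(1).tolist())
g=tool()[:3,3]; print(g,proj([[g[0],g[1],g[2]-100.7]],C))
E
```

```text
[(array([314.1, 222.1, 398.3, 292. ]), 0.67, np.int64(2594)), (array([362.5, 237. , 374.6, 255.8]), 0.45, np.int64(120))] [(array([363.9, 199.3, 383.3, 238.7]), 0.57), (array([355.3, 306. , 397.6, 364.7]), 0.25)]
123 [[371.1, 224.7], [364.8, 231.3], [372.4, 235.7], [378.7, 228.9]]
118 [[370.8, 226.2], [364.5, 232.9], [372.2, 237.2], [378.4, 230.5]]
113 [[370.6, 227.8], [364.3, 234.5], [371.9, 238.8], [378.1, 232.0]]
108 [[370.4, 229.4], [364.1, 236.0], [371.7, 240.4], [377.9, 233.6]]
103 [[370.1, 231.0], [363.9, 237.6], [371.4, 241.9], [377.6, 235.2]]
98 [[369.9, 232.5], [363.7, 239.1], [371.2, 243.5], [377.3, 236.7]]
[578.99  84.73 202.01] [[370.72 237.35]]
```

Request:
carry_out --delta_pos '[[0, 0, -0.003], [0, 0, -0.006], [0, 0, -0.006]]' --rot '[[0, 0, 0], [0, 0, 0], [0, 0, 0]]'

```text
clock: 22.2
eef_pos: [578.3, 84.6, 205.7]
tcp_rot: [-3.141, -0.0, 1.739]
contact_force: [0.2, -1.2, -5.0]
opening: 0.238
grasp_force: 88.5
```

Request:
carry_out --delta_pos '[[0, 0, 0.002], [0, 0, 0.004], [0, 0, 0.005], [0, 0, 0.0055], [0, 0, 0.006], [0, 0, 0.006]]' --rot '[[0, 0, 0], [0, 0, 0], [0, 0, 0], [0, 0, 0], [0, 0, 0], [0, 0, 0]]'

```text
clock: 22.95
eef_pos: [578.6, 84.7, 201.9]
tcp_rot: [3.141, -0.0, 1.739]
contact_force: [-6.9, -1.3, 17.9]
opening: 0.236
grasp_force: 91.1
```

Request:
carry_out --delta_pos '[[0, 0, -0.003], [0, 0, -0.006], [0, 0, -0.006]]' --rot '[[0, 0, 0], [0, 0, 0], [0, 0, 0]]'

```text
clock: 23.32
eef_pos: [578.3, 84.6, 205.6]
tcp_rot: [-3.141, 0.0, 1.739]
contact_force: [-1.0, -0.6, -4.7]
opening: 0.236
grasp_force: 88.5
```

Request:
carry_out --delta_pos '[[0, 0, 0.002], [0, 0, 0.004], [0, 0, 0.005], [0, 0, 0.006], [0, 0, 0.0065], [0, 0, 0.0065]]' --rot '[[0, 0, 0], [0, 0, 0], [0, 0, 0], [0, 0, 0], [0, 0, 0], [0, 0, 0]]'

```text
clock: 24.08
eef_pos: [578.6, 84.7, 201.9]
tcp_rot: [3.14, -0.0, 1.739]
contact_force: [-7.9, 0.0, 21.1]
opening: 0.237
grasp_force: 91.5
```

Request:
carry_out --delta_pos '[[0, 0, -0.003], [0, 0, -0.006], [0, 0, -0.006]]' --rot '[[0, 0, 0], [0, 0, 0], [0, 0, 0]]'

```text
clock: 24.45
eef_pos: [578.3, 84.6, 205.1]
tcp_rot: [-3.141, -0.0, 1.739]
contact_force: [0.8, 0.0, -4.1]
opening: 0.236
grasp_force: 88.5
```

Request:
carry_out --delta_pos '[[0, 0, 0.002], [0, 0, 0.004], [0, 0, 0.005], [0, 0, 0.006], [0, 0, 0.006], [0, 0, 0.006]]' --rot '[[0, 0, 0], [0, 0, 0], [0, 0, 0], [0, 0, 0], [0, 0, 0], [0, 0, 0]]'

```text
clock: 25.2
eef_pos: [578.7, 84.7, 201.9]
tcp_rot: [3.14, -0.0, 1.739]
contact_force: [-7.2, 0.4, 21.5]
opening: 0.236
grasp_force: 91.7
```

Request:
carry_out --delta_pos '[[0, 0, -0.004], [0, 0, -0.015], [0, 0, -0.03], [0, 0, -0.043], [0, 0, -0.048], [0, 0, -0.048]]' --rot '[[0, 0, 0], [0, 0, 0], [0, 0, 0], [0, 0, 0], [0, 0, 0], [0, 0, 0]]'

```text
clock: 25.95
eef_pos: [578.5, 84.6, 247.8]
tcp_rot: [3.141, 0.0, 1.739]
contact_force: [-0.5, -0.6, -3.7]
opening: 0.239
grasp_force: 88.5
```

```bash
python3 - <<'E'
from h import *
plan([468.3,213.9,246],99.65,1)
E
```

```text
T [578.47  84.63 247.75] [179.95   0.    99.66]
dist 0.16985485435388623 end [ 0.15 -0.09  0.  ] [0.05 0.   0.01]
[0.1459, -0.0869, 0.0017] [0.05, 0.0, 0.01]
```

Request:
carry_out --delta_pos '[[0.022, -0.013, 0], [0.058, -0.035, 0], [0.1, -0.06, 0], [0.13, -0.077, 0], [0.142, -0.085, 0], [0.146, -0.087, 0], [0.146, -0.087, 0], [0.146, -0.087, 0]]' --rot '[[0, 0, 0], [0, 0, 0], [0, 0, 0], [0, 0, 0], [0, 0, 0], [0, 0, 0], [0, 0, 0], [0, 0, 0]]'

```text
clock: 26.95
eef_pos: [468.7, 213.3, 247.2]
tcp_rot: [3.141, 0.0, 1.739]
contact_force: [-0.2, 0.2, -4.1]
opening: 0.235
grasp_force: 88.6
```

Request:
carry_out --delta_pos '[[0, 0, 0], [0, 0, 0], [0, 0, 0.02], [0, 0, 0.05], [0, 0, 0.08], [0, 0, 0.095], [0, 0, 0.1], [0, 0, 0.1]]' --rot '[[0, 0, 0], [0, 0, 0], [0, 0, 0], [0, 0, 0], [0, 0, 0], [0, 0, 0], [0, 0, 0], [0, 0, 0]]'

```text
clock: 27.95
eef_pos: [468.4, 214.1, 147.7]
tcp_rot: [3.141, -0.0, 1.739]
contact_force: [-0.2, -0.2, -4.1]
opening: 0.23
grasp_force: 88.6
```

```bash
python3 - <<'E'
from h import *
plan([468.4,213.9,124],99.65,1)
E
```

```text
T [468.43 214.09 147.73] [179.97  -0.01  99.66]
dist 0.023728473531583815 end [-0.   -0.    0.02] [ 0.03 -0.01  0.01]
[-0.0002, -0.0001, 0.0237] [0.03, -0.01, 0.01]
```

Bottom is about 47 mm high; cup mouth 36 mm.

Request:
carry_out --delta_pos '[[0, 0, 0.005], [0, 0, 0.01], [0, 0, 0.014], [0, 0, 0.018], [0, 0, 0.022], [0, 0, 0.022]]' --rot '[[0, 0, 0], [0, 0, 0], [0, 0, 0], [0, 0, 0], [0, 0, 0], [0, 0, 0]]'

```text
clock: 28.7
eef_pos: [467.8, 213.8, 124.9]
tcp_rot: [-3.141, 0.0, 1.739]
contact_force: [0.2, -0.1, -3.4]
opening: 0.239
grasp_force: 88.6
```

Request:
carry_out --delta_pos '[[0, 0, 0.004], [0, 0, 0.008], [0, 0, 0.012], [0, 0, 0.014], [0, 0, 0.015], [0, 0, 0.015]]' --rot '[[0, 0, 0], [0, 0, 0], [0, 0, 0], [0, 0, 0], [0, 0, 0], [0, 0, 0]]'

```text
clock: 29.45
eef_pos: [468.0, 213.9, 110.2]
tcp_rot: [-3.142, 0.0, 1.739]
contact_force: [0.4, -0.2, -4.1]
opening: 0.235
grasp_force: 88.6
```

Request:
carry_out --delta_pos '[[0, 0, 0.0005], [0, 0, 0.001], [0, 0, 0.0015], [0, 0, 0.0015]]' --rot '[[0, 0, 0], [0, 0, 0], [0, 0, 0], [0, 0, 0]]'

```text
clock: 29.95
eef_pos: [468.0, 213.9, 108.8]
tcp_rot: [-3.142, 0.0, 1.739]
contact_force: [-0.8, -1.2, -3.6]
opening: 0.232
grasp_force: 88.8
```

Request:
carry_out --delta_pos '[[0, 0, 0.0003], [0, 0, 0.0005], [0, 0, 0.0005]]' --rot '[[0, 0, 0], [0, 0, 0], [0, 0, 0]]'

```text
clock: 30.32
eef_pos: [468.1, 214.0, 108.7]
tcp_rot: [3.141, -0.0, 1.739]
contact_force: [-2.6, -1.1, 5.2]
opening: 0.235
grasp_force: 89.7
```

Seated on the cup floor. Release gently and rise.

Request:
carry_out --delta_pos '[[0, 0, -0.0003], [0, 0, -0.0003], [0, 0, -0.0003], [0, 0, -0.0003], [0, 0, -0.0003], [0, 0, -0.0003]]' --rot '[[0, 0, 0], [0, 0, 0], [0, 0, 0], [0, 0, 0], [0, 0, 0], [0, 0, 0]]' --claw 0.06 --grip_force 20

```text
clock: 31.08
eef_pos: [468.0, 213.9, 108.6]
tcp_rot: [3.142, 0.0, 1.739]
contact_force: [0.3, 0.1, 0.4]
opening: 0.699
grasp_force: 0.0
```

Request:
carry_out --delta_pos '[[0, 0, -0.005], [0, 0, -0.025], [0, 0, -0.06], [0, 0, -0.1], [0, 0, -0.135], [-0.01, 0, -0.155], [-0.014, 0, -0.16], [-0.014, 0, -0.16]]' --rot '[[0, 0, 0], [0, 0, 0], [0, 0, 0], [0, 0, 0], [0, 0, 0], [0, 0, 0], [0, 0, 0], [0, 0, 0]]'

```text
clock: 32.08
eef_pos: [470.2, 199.9, 268.4]
tcp_rot: [-3.142, -0.0, 1.739]
contact_force: [0.1, -0.4, -0.9]
opening: 0.707
grasp_force: 0.0
```

```bash
python3 - <<'E'
from h import *
T=tool(); a=r.grab_frame("wrist"); C=cam("wrist",T); print(T[:3,3])
hsv=cv2.cvtColor(a,cv2.COLOR_BGR2HSV); m=((hsv[...,0]>12)&(hsv[...,0]<32)&(hsv[...,1]>120)&(hsv[...,2]>60)).astype(np.uint8); m[:,400:]=0
n,l,s,c=cv2.connectedComponentsWithStats(m); k=1+s[1:,4].argmax(); print(s[k])
x,y,w,h,_=s[k]; print("bar top",onplane([(x+w/2-.3,y+h-14.3)],138,C))
s=r.grab_frame("scene"); C=cam("scene"); 
for t in("wedge_grip","bar_center","bar_cup"): print(t,[(np.round(d["box"],1).tolist(),round(d["p"],2)) for d in r.recognise(t,"scene")])
s0=cv2.imread("pics/scene.png"); d=cv2.absdiff(s,s0).max(2)>40
n,l,st,c=cv2.connectedComponentsWithStats(cv2.morphologyEx(d.astype(np.uint8),cv2.MORPH_OPEN,np.ones((3,3)))); print(st[1:])
E
```

```text
[470.23 199.9  268.37]
[ 308  146   28   50 1100]
bar top [[467.78 212.92 138.  ]]
wedge_grip [([360.7, 233.4, 377.3, 257.2], 0.68)]
bar_center []
bar_cup [([361.7, 232.6, 374.7, 255.2], 0.7), ([421.4, 252.8, 463.9, 290.2], 0.58)]
[[ 474    0   11    6   47]
 [ 487    0    3    2    6]
 [ 494    0    8    3   23]
 [ 522    0    4    2    8]
 [ 528    0    5    2   10]
 [ 534    0   34   14  327]
 [ 567    0   21   16  235]
 [ 455   22   85   71 2567]
 [ 482   27    3    4   12]
 [ 538   44    6   14   50]
 [ 534   50    5   13   53]
 [ 521   70   16   19  190]
 [ 450   95   71   80 2930]
 [ 557  102    3    3    9]
 [ 299  158   11   19  138]
 [ 303  177    7    5   25]
 [ 450  230   11    9   75]
 [ 362  233   12   14  101]
 [ 373  234    3    3    9]
 [ 359  249    7    5   26]
 [ 424  252   40   29  489]]
```

```bash
python3 -c "
from rig import r
print(r.sign_off())"
```

```text
the job is handed in; nothing more can be done
None
```

The wedge is tapped tight in the slot (the last three taps of about 22–25 N did not move it), the bar is back upright in its cup, and the job was handed in at about 32 s. The sign-off gave no verdict. I judged the die to be on its stop from the wedge stiffening, not by seeing it, and the force was read only between moves, with the highest about 25 N.

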